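Retain a belt pulley with a spring clip

TASK

Slide the red belt pulley along its axle until it is fully home against the green upright, which uncovers the groove in the axle. Then take the orange-handled spring clip out of its wooden holder and press it down over the axle into the groove until it snaps fully home, without forcing either one, and let go. Leave the other clip and the things around alone.

Things in the scene. Friction and masses are not known exactly. Their poses are not given: they have to be found in the camera images.
- stand: Green bearing stand: base 120 x 150 x 12 mm, upright 62 mm wide and 108 mm high at its -y end with its +y face at y = -40 mm. Origin on the table, x across the axle, y along the axle away from the upright, z up. It carries a steel axle 30 mm in diameter, centre line at x = 0, z = 85 mm, whose free end is at y = 41 to 65 mm.
- axle_mark (a point): Point on the axle's centre line, in line with where the boss face is when the pulley is home (stand x = 0, y = 0, z = 85 mm). The axle's one groove (floor 22 mm in diameter, 6.5 mm wide, square edges) was set by hand: its centre is 5 to 29 mm from here along +y of the stand. Find it by eye and by feel. The axle does not move; the boss hides the groove until the pulley is home.
- pulley (a joint): How far the red belt pulley stands from home, in m: 0 is home against the upright, up to 0.045, growing along +y of the stand. It slides stiffly (about 2.5 N) and stays where it is left.
- pulley_face (a point): Centre of the free (+y) end face of the pulley's grey boss, on the axle's centre line. Boss: 38 mm in diameter, 22 mm long; behind it, towards the upright, the red disc, 76 mm in diameter, 18 mm thick, so the disc's +y face is 22 mm behind this point. With the pulley home this point is at y = 0 of the stand.
- clip: Spring clip with orange grip. Origin at the centre of its bore, x across the two legs, y along the bore (its thickness), z up to the grip; 34 mm wide, legs open downwards. Seated when the origin is on the axle's centre line, y along the axle. Starts upright, legs down in its holder's slot, the underside of the grip on the holder's top, 46 mm above the table (origin 22 mm up).
- clip_grip (a point): Centre of the clip's orange grip with two black bands: a block 16 mm (clip x) by 14 mm (clip y) by 36 mm high, this point 42 mm above the clip's origin, so the grip spans 24 to 60 mm above it. Under it is a steel neck, 5 mm thick in y.
- clip_mouth (a point): Midpoint between the round bumps (radius 3 mm, 5 mm thick in y, at clip x = +-11.3 mm) at the leg ends, 8 mm below the clip's origin. Pressed down over the groove they first touch with the origin about 16 mm above the centre line, spread 2.5 mm each, snap in at 8 to 15 N, then it bottoms. Elsewhere they land on the full diameter with the origin about 21 mm up, and jam.
- big_clip: A larger clip with a blue grip of the same size and origin (rigid, does not fit); to be left alone in its holder.
- holder_a: Wooden holder, fixed, 66 (x) x 46 (y) x 46 mm high with a slot 46 x 8.5 mm, 40 mm deep, along x; origin on the table under its centre. The orange clip stands in this one.
- holder_b: The same kind of holder, with the blue clip.
- grease_jar: Amber jar, 60 mm in diameter, 75 mm high; origin at its underside. Bystander.
- spacer: Brass spacer ring, 48 mm in diameter, 18 mm high, origin at its underside. Bystander.
- screwdriver: Screwdriver with a red handle, 200 mm long, lying. Bystander.
- wrench: Wrench, 180 mm long, lying. Bystander.
- carton: Cardboard box 100 x 75 x 60 mm. Bystander.
There are look-alikes about, which are no part of the job. There is more than one size of the stand; the one meant has the size given above.

How it is judged:
By the outcome, as a careful person would: the job done as asked, in the order asked, and still so for the second after the job is handed in, with the robot touching nothing.
It also fails if it takes over 72 s, if anything falls off the work surface, if the arm or the gripper's body presses on something with over 40 N, if the wrist force passes 120 N, or if a joint passes its speed limit or range.

ROBOT

A 6-joint arm with a two-finger parallel gripper is mounted at the origin on the work surface. World frame = base frame: x ahead of the robot, y to its left, z up, the work surface at z = 0. Lengths are in mm, angles in rad, forces in N, time in s.
With the tool pointing down it reaches from about 350 to 725 mm from the base axis. Payload 4.3 kg.
Tool frame: the origin (TCP) lies on the centre line of the jaws, within the pads' length; the fingertips stand 25 mm ahead of it and the grasp point (between the pads) lies 6 mm ahead of it (arm.tips_ahead is the distance from the TCP to the fingertips, in mm); y points along the fingers, x is the direction in which the jaws open and shut, and the axes are right-handed (so a half turn about y gives the same grasp; the last joint's range is limited). The gripper opens to 85 mm and grips with 20 to 120 N. Pads are 22 mm wide; open, the fingers measure 114 mm over their backs; the gripper's body (76 mm by 85 mm) begins 54 mm behind the grasp point. The pads swing forward as they close: fully open they stand 13 mm farther back than shut.
Start: joints at [1.095, 0.377, 0.081, 1.274, 0, 1.46], TCP at [205.684, 536.99, 256.329] pointing down, gripper open.
Joint ranges: [-2.72, 2.72], [-0.84, 1.66], [-1.02, 1.22], [-1.77, 2.12], [-1.37, 1.28], [-3.14, 3.14]. Speed limits (rad/s): [2.57, 2.57, 3.14, 3.14, 3.14, 3.14].

INTERFACE

Orientations are given as a unit quaternion [x, y, z, w].
In Python, from plant import arm gives the robot as it stands.
- The arm moves only by the tool servo_tool, never from a script. Its argument "motion" is a list of rows, each a list of 3 entries, a list of its own where there are three numbers: the shift along the tool's x, y, z in cm, then the turn about the tool's y in degrees, then the finger opening in cm, from 0 to 8.54. A call has 1 to 20 rows; each row is the pose to reach, as a shift and turn from the pose measured when the call began, along the tool's axes at that moment; what a row does not reach only later rows make up. A row lasts 1/8 s, in which the tool goes at most 62.5 mm and 10.7 degrees, less where a joint would pass 70% of its speed; a pose out of reach is approached as far as the arm can. A call with a gripper value outside its range is refused whole. The fingers move at their own pace and stop on an object; the grip force is fixed at half the most. Time passes only in rows, so rows that repeat a pose let the fingers close. It gives the time, the measured TCP pose, the force and the opening at its end, in the units of the state.
- arm.read_state(): the state, without advancing time (a new reading comes with each control period).
- arm.camera(name): name is "scene" or "top"; returns the picture (384x512x3 uint8, blue, green, red); there is no depth.
- arm.camera_params(name): a dict with "intrinsics" (3x3 intrinsics, pixels), "k1" (the pictures are not rectified: a ray, as slopes to the right and down, at radius r is drawn at 1 + k1 r^2 times it, then the intrinsics apply), "R" (3x3) and "t" (3): a world point X has camera coordinates R X + t. Camera axes: x right, y down, z forward; pixel columns grow to the right and rows downward; lengths in mm; the calibration is good to about 2 mm. A picture is of the moment at which its call begins. camera_params takes no time and is no camera call.
- arm.close_job(): hands the job in, once; it reports no verdict.
The state is a dict: "clock": time; "joint_pos": joint angles; "dq": joint speeds; "tau": joint torques, N m; "eef_pos": TCP position; "ee_rot": TCP orientation; "contact_force": force on the tool from outside, world axes, zero at the start; "wrist_torque": the same for the moment, N m; "width": finger opening in mm.
Only numpy, scipy, OpenCV 4.12 (cv2) and the standard library are available. Lean on these libraries where they do the work, as an engineer would, in place of code of your own. Each camera call takes 0.05 s, during which the arm holds its last target. There are 200 camera calls.

## Working session

There is one attempt and no reset: what is moved stays moved. The work goes in short steps, Python scripts to look and compute and a tool call to move; the robot and the scene stay as the last step left them, time stands still between calls to the robot, and variables do not carry over. Pictures are saved under pics/ and viewed, about 8 in all and at most 12, crops included, and the job is handed in when it is done.

Besides the shell and the picture viewer there is one more tool, called after ">>>" as name(argument=value, ...), one argument or row to a line, values as JSON. servo_tool: Moves the arm, as the interface text tells. Its arguments: {"type":"object","properties":{"motion":{"type":"array"}},"required":["motion"]}

```bash
ls; mkdir -p pics; cat > h.py <<'E'
import numpy as np, cv2
from plant import arm
from scipy.spatial.transform import Rotation as Rn
def snap(n,f):
    im=arm.camera(n); cv2.imwrite(f,im); return im
def proj(n,X):
    p=arm.camera_params(n); X=np.atleast_2d(X); c=X@np.array(p["R"]).T+np.array(p["t"])
    s=c[:,:2]/c[:,2:]; s=s*(1+p["k1"]*(s**2).sum(1,keepdims=True))
    K=np.array(p["intrinsics"]); return s@K[:2,:2].T+K[:2,2]
def ray(n,uv):
    p=arm.camera_params(n);K=np.array(p["intrinsics"])
    d=(np.array(uv,float)-K[:2,2])/[K[0,0],K[1,1]]; s=d.copy()
    for _ in range(20): s=d/(1+p["k1"]*(s@s))
    R=np.array(p["R"]); return -R.T@np.array(p["t"]), R.T@np.array([s[0],s[1],1])
def onz(n,uv,z):
    o,d=ray(n,uv); return o+d*(z-o[2])/d[2]
def tri(uva,uvb):
    (o,d),(q,e)=ray("scene",uva),ray("top",uvb)
    d/=np.linalg.norm(d);e/=np.linalg.norm(e)
    a=np.linalg.lstsq(np.c_[d,-e],q-o,rcond=None)[0]
    return (o+a[0]*d+q+a[1]*e)/2, np.linalg.norm(o+a[0]*d-q-a[1]*e)
def shift(target):
    s=arm.read_state(); R=Rn.from_quat(s["ee_rot"]); return R.inv().apply(np.array(target)-s["eef_pos"])/10
E
python3 - <<'E'
from h import *
np.set_printoptions(precision=3,suppress=True)
a=snap("scene","pics/s0.png");b=snap("top","pics/t0.png")
cv2.imwrite("pics/s0b.png",cv2.resize(a,(800,600),interpolation=2));cv2.imwrite("pics/t0b.png",cv2.resize(b,(800,600),interpolation=2))
for n in("scene","top"):
  p=arm.camera_params(n);print(p["intrinsics"],p["k1"],-np.array(p["R"]).T@p["t"],np.array(p["R"]))
s=arm.read_state();print(s,Rn.from_quat(s["ee_rot"]).as_matrix())
E
```

```text
pics
[[380.11    0.    257.612]
 [  0.    380.11  188.383]
 [  0.      0.      1.   ]] -0.07009223602646435 [1134.613 -452.032  703.558] [[ 0.611  0.791  0.022]
 [ 0.525 -0.385 -0.759]
 [-0.592  0.475 -0.651]]
[[402.927   0.    247.317]
 [  0.    402.927 190.336]
 [  0.      0.      1.   ]] -0.0918741373584064 [ 455.718   -5.618 1216.324] [[-0.001 -1.    -0.022]
 [-0.997  0.003 -0.075]
 [ 0.075  0.022 -0.997]]
{'clock': 0.1, 'joint_pos': array([ 1.095,  0.378,  0.08 ,  1.274, -0.   ,  1.46 ]), 'dq': array([-0.   , -0.002,  0.004, -0.   ,  0.001, -0.002]), 'tau': array([  0.001, -46.469,  27.058,   0.012,  -0.   ,  -0.   ]), 'eef_pos': array([205.435, 536.488, 255.481]), 'ee_rot': array([ 0.583,  0.4  , -0.401, -0.582]), 'contact_force': array([ 0.44 , -0.636, -0.521]), 'wrist_torque': array([-0.017,  0.017, -0.001]), 'width': 85.22157729938101} [[ 0.358 -0.001 -0.934]
 [ 0.934 -0.002  0.358]
 [-0.002 -1.     0.   ]]
```

View pics/s0b.png

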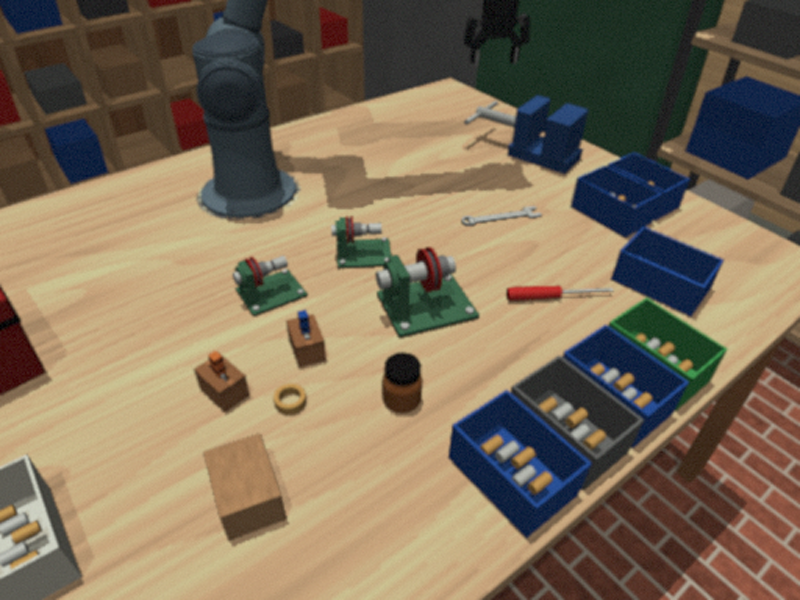

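View pics/t0b.png

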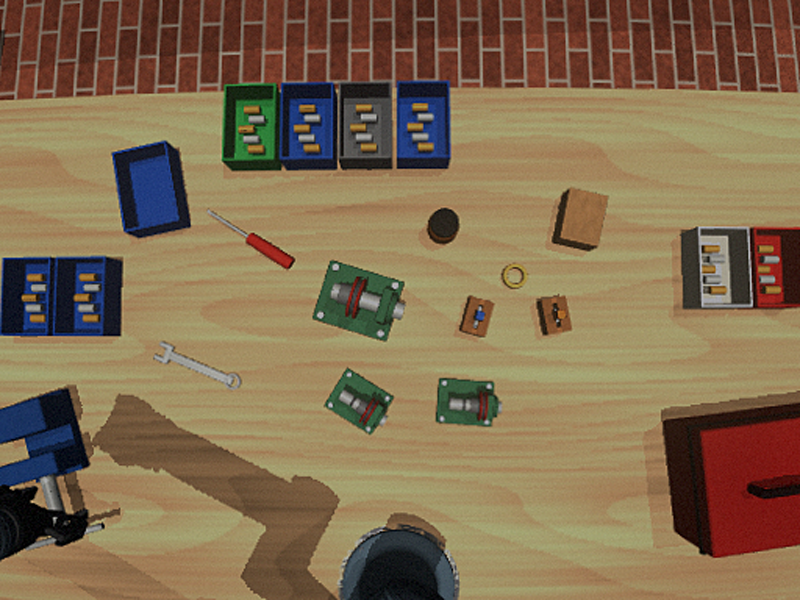

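The two pictures show three green stands, at scene (425,290), (265,280) and (360,240). In the top view they are at (360,300), (360,400) and (467,402). Only the (360,300) one comes out at about 145 x 117 mm, so that is the one meant. The orange clip is at top (553,315) and scene (217,365); the blue clip is at top (480,315). Next is one close crop of these.

```bash
python3 - <<'E'
import cv2,numpy as np
s=cv2.imread("pics/s0.png");t=cv2.imread("pics/t0.png")
def c(im,x,y,w,h,k): return cv2.resize(im[y:y+h,x:x+w],None,fx=k,fy=k,interpolation=cv2.INTER_CUBIC)
A=c(t,195,160,80,60,5);B=c(s,236,150,80,60,5)
C=c(t,285,170,100,60,4);C=c(t,330,175,50,37,8)[:296];D=c(s,110,215,50,37,8)
out=np.vstack([np.hstack([A,B]),np.hstack([C,D])]);cv2.imwrite("pics/c1.png",out);print(out.shape)
E
```

```text
(596, 800, 3)
```

View pics/c1.png

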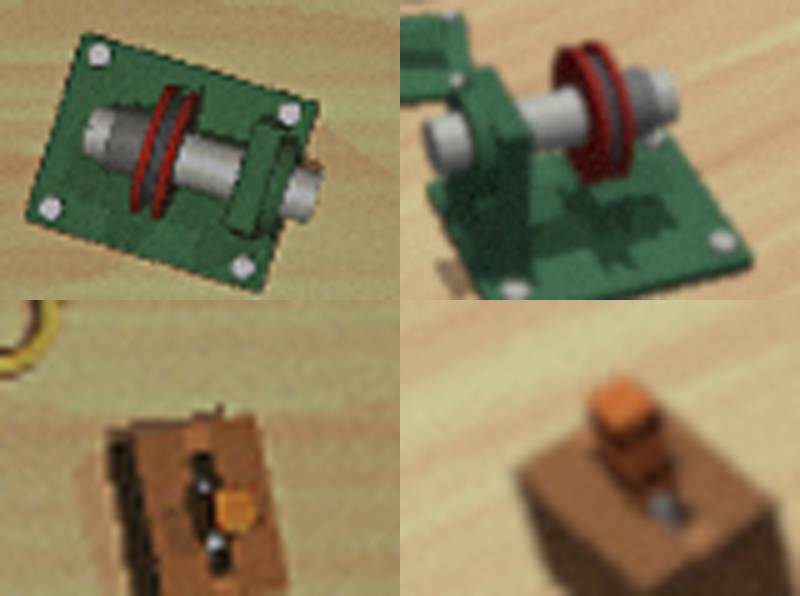

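```bash
cat > fit.py <<'E'
from h import *
from scipy.optimize import least_squares
np.set_printoptions(precision=2,suppress=True)
def px(o,k,off,pts): return np.array([(np.array(p,float)-off+.5)/k-.5+o for p in pts])
def fit(obs,p0):
    def r(p):
        c,s=np.cos(p[2]),np.sin(p[2]);M=np.array([[c,-s,0],[s,c,0],[0,0,1]]);out=[]
        for n,L,uv in obs: out.append((proj(n,np.array(L,float)@M.T+[p[0],p[1],0])-uv).ravel())
        return np.concatenate(out)
    q=least_squares(r,p0,x_scale=[10,10,.1],loss="soft_l1"); return q.x,r(q.x)
if __name__=="__main__":
    A=px((195,160),5,(0,0),[(82,33),(318,102),(265,292),(27,218)])
    B=px((236,150),5,(400,0),[(752,262),(480,300)])
    o0=onz("top",A.mean(0),12);print(o0)
    # +y of stand = image left; local x = y cross z: y=+Yworld => x=+Xworld(image up)
    L=[(60,75+0,12),(60,-75,12),(-60,-75,12),(-60,75,12)]
    print("stand",*fit([("top",L,A)],[o0[0],o0[1],-.2]))
    print("edges",[np.linalg.norm(onz("top",A[i],12)-onz("top",A[(i+1)%4],12)) for i in range(4)])
    p,_=fit([("top",L,A)],[o0[0],o0[1],-.2])
    c,s=np.cos(p[2]),np.sin(p[2]);w=lambda l:np.array([p[0]+c*l[0]-s*l[1],p[1]+s*l[0]+c*l[1],l[2]])
    chk=[(60,75,12),(-60,-75,12),(0,65,85),(0,-40,85),(31,-40,108),(-31,-40,108)]
    for l in chk:
        W=w(l);a=(proj("top",W)[0]-(195,160)+.5)*5-.5;b=(proj("scene",W)[0]-(236,150)+.5)*5-.5+(400,0);print(l,W,a,b)
    C=px((330,175),8,(0,300),[(133,430),(258,415),(288,585)])
    D=px((110,215),8,(400,300),[(515,470),(778,500),(650,585)])
    g,e=tri(px((110,215),8,(400,300),[(620,395)])[0],px((330,175),8,(0,300),[(236,511)])[0]);print("griptop",g,e)
    for i in range(3):print(onz("top",C[i],46),onz("scene",D[i],46))
E
python3 fit.py
```

```text
[542.38  75.35  12.  ]
stand [542.58  75.53  -0.29] [ 0.09 -0.4   0.56 -0.32 -0.16  0.09 -0.46  0.69]
edges [np.float64(148.56467758390764), np.float64(118.22226548022938), np.float64(149.66857796010189), np.float64(116.40510018159608)]
(60, 75, 12) [621.43 130.36  12.  ] [82.43 31.02] [753.3  251.79]
(-60, -75, 12) [463.72  20.7   12.  ] [264.2  292.47] [419.51 177.6 ]
(0, 65, 85) [561.07 137.85  85.  ] [ 54.2  119.39] [700.75  85.16]
(0, -40, 85) [531.2   37.18  85.  ] [231.95 171.59] [519.24 125.88]
(31, -40, 108) [560.92  28.37 108.  ] [246.31 115.14] [542.83 126.32]
(-31, -40, 108) [501.48  46.   108.  ] [214.37 222.7 ] [498.86  57.04]
griptop [ 510.74 -296.22   80.13] 0.325795982814541
[ 541.98 -267.94   46.  ] [ 486.56 -324.83   46.  ]
[ 547.33 -313.96   46.  ] [ 542.11 -268.33   46.  ]
[ 485.32 -323.64   46.  ] [ 549.67 -311.53   46.  ]
```

Checks on the crop:
- **Stand:** the base fits 149 x 117 mm. The upright face sits about 7.5 mm further towards -y than a centred base would put it, so I'll find home by contact.
- **Clip:** the orange grip's top is at (511,-296,80), where about 82 is expected.
- **Pulley:** it stands well out, about 41 mm from home.

I'll straddle the boss with the fingers and push on the disc.

```bash
cat >> h.py <<'E'
P=np.array([542.58,75.53,-0.29])
def w(x,y,z,p=P):
    c,s=np.cos(p[2]),np.sin(p[2]);return np.array([p[0]+c*x-s*y,p[1]+s*x+c*y,z])
def loc(W,p=P):
    c,s=np.cos(p[2]),np.sin(p[2]);d=np.array(W[:2])-p[:2];return np.array([c*d[0]+s*d[1],-s*d[0]+c*d[1],W[2]])
def yaw():
    M=Rn.from_quat(arm.read_state()["ee_rot"]).as_matrix();return np.degrees(np.arctan2(M[1,0],M[0,0]))
E
python3 - <<'E'
from h import *
print(shift(w(0,34,200)),w(0,34,200),yaw(),yaw()-np.degrees(P[2]))
E
```

```text
[-27.58705266   5.58830182 -47.71532761] [552.30237565 108.11029177 200.        ] 69.04203510405496 85.65781116284883
```

>>> servo_tool(
  motion=[
    [[-2.8, 0.5, -4.8], 8.6, 8.0],
    [[-5.5, 1.1, -9.5], 17.1, 7.0],
    [[-8.3, 1.7, -14.3], 25.7, 6.0],
    [[-11.0, 2.2, -19.1], 34.3, 5.2],
    [[-13.8, 2.8, -23.9], 42.8, 5.2],
    [[-16.6, 3.4, -28.6], 51.4, 5.2],
    [[-19.3, 3.9, -33.4], 60.0, 5.2],
    [[-22.1, 4.5, -38.2], 68.5, 5.2],
    [[-24.8, 5.0, -42.9], 77.1, 5.2],
    [[-27.6, 5.6, -47.7], 85.7, 5.2],
    [[-27.6, 5.6, -47.7], 85.7, 5.2],
    [[-27.6, 5.6, -47.7], 85.7, 5.2],
  ],
)

```text
clock: 1.6
eef_pos: [551.4, 108.1, 199.3]
ee_rot: [0.7, -0.103, 0.101, -0.699]
contact_force: [0.1, 0.6, 0.2]
width: 52.2
```

```bash
python3 - <<'E'
from h import *
np.set_printoptions(precision=2,suppress=True)
s=arm.read_state();print(s["clock"],s["eef_pos"],loc(s["eef_pos"]),yaw(),s["width"],s["contact_force"],s["joint_pos"],shift(w(0,34,100)))
print(Rn.from_quat(s["ee_rot"]).as_matrix())
a=snap("scene","pics/s1.png");b=snap("top","pics/t1.png")
c=lambda im,x,y:cv2.resize(im[y:y+75,x:x+50],None,fx=8,fy=8,interpolation=2)
cv2.imwrite("pics/c2.png",np.hstack([c(b,205,155),c(a,258,135)]))
E
```

```text
1.6 [551.37 108.13 199.35] [ -0.9   33.75 199.35] -16.63926834326009 52.157022070994266 [0.14 0.6  0.17] [ 0.08  0.37 -0.07  1.13 -0.    1.94] [0.11 9.93 0.04]
[[ 0.96 -0.    0.29]
 [-0.29 -0.    0.96]
 [-0.   -1.   -0.  ]]
```

View pics/c2.png

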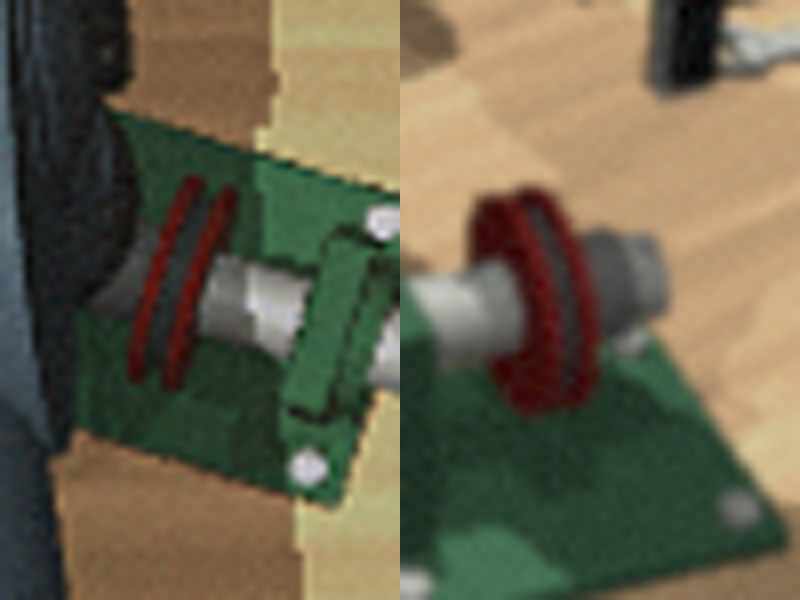

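>>> servo_tool(
  motion=[
    [[0.1, 4.0, 0], 0, 5.2],
    [[0.1, 8.0, 0], 0, 5.2],
    [[0.1, 9.9, 0], 0, 5.2],
    [[0.1, 9.9, 0], 0, 5.2],
  ],
)

```text
clock: 2.2
eef_pos: [549.6, 109.7, 99.5]
ee_rot: [0.701, -0.103, 0.099, -0.699]
contact_force: [0.2, 0.2, 0.3]
width: 52.0
```

>>> servo_tool(
  motion=[
    [[0, 0, -0.5], 0, 5.2],
    [[0, 0, -1.0], 0, 5.2],
    [[0, 0, -1.4], 0, 5.2],
    [[0, 0, -1.8], 0, 5.2],
    [[0, 0, -2.0], 0, 5.2],
    [[0, 0, -2.0], 0, 5.2],
  ],
)

```text
clock: 2.95
eef_pos: [544.3, 90.4, 99.8]
ee_rot: [0.701, -0.103, 0.099, -0.699]
contact_force: [1.0, 1.2, 1.7]
width: 52.0
```

```bash
cat > st.py <<'E'
from h import *
np.set_printoptions(precision=2,suppress=True)
s=arm.read_state();R=Rn.from_quat(s["ee_rot"]);print(s["clock"],s["eef_pos"],"loc",loc(s["eef_pos"]),"yaw",yaw(),"w",s["width"],"Ftool",R.inv().apply(s["contact_force"]),"Mtool",R.inv().apply(s["wrist_torque"]))
E
python3 st.py
```

```text
2.95 [544.33  90.38  99.79] loc [-2.57 14.74 99.79] yaw -16.423774388105745 w 52.02355262810325 Ftool [ 0.65 -1.73  1.45] Mtool [ 0.28  0.08 -0.02]
```

>>> servo_tool(
  motion=[
    [[0.2, 0, -0.4], 0, 5.2],
    [[0.2, 0, -0.8], 0, 5.2],
    [[0.2, 0, -1.2], 0, 5.2],
    [[0.2, 0, -1.6], 0, 5.2],
    [[0.2, 0, -2.0], 0, 5.2],
    [[0.2, 0, -2.3], 0, 5.2],
    [[0.2, 0, -2.5], 0, 5.2],
    [[0.2, 0, -2.6], 0, 5.2],
  ],
)

```text
clock: 3.95
eef_pos: [538.8, 64.7, 99.8]
ee_rot: [0.701, -0.103, 0.099, -0.699]
contact_force: [-0.6, 3.0, -0.7]
width: 52.2
```

```bash
python3 st.py
```

```text
3.95 [538.84  64.74  99.8 ] loc [ -0.5 -11.4  99.8] yaw -16.429131508202477 w 52.243944671088045 Ftool [-1.47  0.72  2.69] Mtool [0.45 0.06 0.29]
```

>>> servo_tool(
  motion=[
    [[0, 0, -0.1], 0, 5.2],
    [[0, 0, -0.2], 0, 5.2],
    [[0, 0, -0.3], 0, 5.2],
    [[0, 0, -0.3], 0, 5.2],
  ],
)

```text
clock: 4.45
eef_pos: [538.0, 61.9, 99.8]
ee_rot: [0.701, -0.103, 0.099, -0.699]
contact_force: [-0.9, 2.9, -0.6]
width: 52.0
```

```bash
python3 st.py
```

```text
4.45 [538.    61.87  99.83] loc [ -0.48 -14.4   99.83] yaw -16.43199605082761 w 51.95642772476232 Ftool [-1.69  0.57  2.49] Mtool [0.5  0.08 0.34]
```

Still sliding at 2.5 N, so I'll keep creeping in.

>>> servo_tool(
  motion=[
    [[0, 0, -0.1], 0, 5.2],
    [[0, 0, -0.2], 0, 5.2],
    [[0, 0, -0.3], 0, 5.2],
    [[0, 0, -0.3], 0, 5.2],
  ],
)

```text
clock: 4.95
eef_pos: [537.9, 61.7, 99.9]
ee_rot: [-0.698, 0.102, -0.099, 0.702]
contact_force: [0.8, 11.9, -3.2]
width: 52.3
```

```bash
python3 st.py
```

```text
4.95 [537.93  61.73  99.9 ] loc [ -0.51 -14.55  99.9 ] yaw -16.379188922185257 w 52.337686715928 Ftool [-2.53  3.25 11.65] Mtool [2.16 0.39 0.32]
```

>>> servo_tool(
  motion=[
    [[0, 0, -0.1], 0, 5.2],
    [[0, 0, -0.15], 0, 5.2],
    [[0, 0, -0.2], 0, 5.2],
    [[0, 0, -0.2], 0, 5.2],
  ],
)

```text
clock: 5.45
eef_pos: [537.9, 61.8, 100.0]
ee_rot: [-0.697, 0.102, -0.099, 0.703]
contact_force: [0.9, 8.9, -1.9]
width: 52.1
```

```bash
python3 st.py
```

```text
5.45 [537.95  61.76  99.95] loc [ -0.5  -14.52  99.95] yaw -16.336687974896247 w 52.14060269417834 Ftool [-1.61  1.99  8.8 ] Mtool [1.68 0.3  0.28]
```

>>> servo_tool(
  motion=[
    [[0, 0, 0.8], 0, 5.2],
    [[0, -4, 1.0], 0, 5.2],
    [[0, -9, 1.0], 0, 5.2],
    [[0, -12, 1.0], 0, 5.2],
    [[0, -12, 1.0], 0, 5.2],
  ],
)

```text
clock: 6.08
eef_pos: [543.5, 69.6, 223.3]
ee_rot: [-0.697, 0.099, -0.102, 0.703]
contact_force: [-0.7, 0.5, 1.0]
width: 52.1
```

```bash
python3 st.py; python3 - <<'E'
from h import *
print(shift([511.5,-296,180]),yaw()-10)
E
```

```text
6.075 [543.54  69.64 223.29] loc [  2.6   -5.37 223.29] yaw -16.342904672940456 w 52.07659189676622 Ftool [-0.79 -1.    0.29] Mtool [-0.08 -0.03 -0.02]
[  7.20252731   4.02170983 -36.0262913 ] -26.342904672940456
```

>>> servo_tool(
  motion=[
    [[0.9, 0.2, -4.5], -4, 5.2],
    [[1.8, 0.6, -9.0], -8, 5.2],
    [[2.8, 1.2, -14], -12, 5.2],
    [[3.8, 2.0, -19], -15, 5.2],
    [[4.8, 2.6, -24], -18, 5.2],
    [[5.8, 3.2, -29], -22, 5.2],
    [[6.6, 3.7, -33], -25, 5.2],
    [[7.2, 4.0, -36], -26.3, 5.2],
    [[7.2, 4.0, -36], -26.3, 5.2],
    [[7.2, 4.0, -36], -26.3, 5.2],
  ],
)

```text
clock: 7.32
eef_pos: [511.0, -295.1, 179.3]
ee_rot: [-0.701, -0.063, 0.06, 0.707]
contact_force: [0.0, 0.1, -0.5]
width: 52.1
```

```bash
python3 st.py; python3 - <<'E'
from h import *
a=snap("scene","pics/s2.png");b=snap("top","pics/t2.png")
c=lambda im,x,y,W,H,k:cv2.resize(im[y:y+H,x:x+W],None,fx=k,fy=k,interpolation=2)
cv2.imwrite("pics/c3.png",np.vstack([np.hstack([c(b,195,160,80,60,5),c(a,236,150,80,60,5)]),np.hstack([c(b,330,175,50,37,8),c(a,110,205,50,37,8)])]))
s=arm.read_state();R=Rn.from_quat(s["ee_rot"])
tips=[R.apply([x,25,0])+s["eef_pos"] for x in(-30,30)];print((proj("scene",tips)-(110,205))*8+(400,300))
E
```

```text
7.325 [ 511.   -295.08  179.25] loc [  75.71 -364.16  179.25] yaw 9.950956545107255 w 52.122452628927036 Ftool [0.02 0.46 0.11] Mtool [ 0.01 -0.01  0.  ]
[[508.98467172 223.49798465]
 [636.1932402  328.564339  ]]
```

View pics/c3.png

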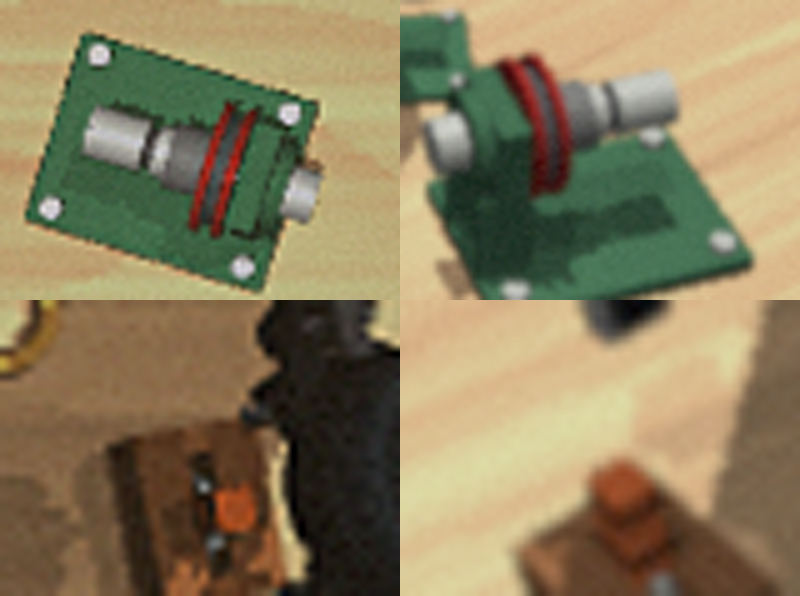

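```bash
python3 - <<'E'
from h import *
ys=np.arange(-6,54,1.0)
for n,f,off in(("top","t2",[(x,np.sqrt(225-x*x)) for x in(-9,-6,-3,0,3,6)]),("scene","s2",[(x,np.sqrt(225-x*x)) for x in(2,5,8,11,13)])):
    im=cv2.imread(f"pics/{f}.png").astype(np.float32); G=im.mean(2)
    pr=[]
    for x,z in off:
        q=proj(n,[w(x,y,85+z) for y in ys]).astype(np.float32)
        pr.append(cv2.remap(G,q[None,:,0],q[None,:,1],cv2.INTER_CUBIC)[0])
    m=np.mean(pr,0);print(n);print(" ".join(f"{y:.0f}:{v:.0f}" for y,v in zip(ys,m)))
E
```

```text
top
-6:101 -5:107 -4:124 -3:148 -2:168 -1:180 0:186 1:189 2:186 3:172 4:144 5:112 6:83 7:62 8:49 9:48 10:68 11:105 12:146 13:174 14:183 15:180 16:177 17:175 18:174 19:174 20:175 21:175 22:175 23:174 24:173 25:172 26:172 27:172 28:173 29:174 30:174 31:174 32:173 33:172 34:171 35:171 36:172 37:174 38:176 39:176 40:177 41:179 42:174 43:157 44:129 45:102 46:84 47:77 48:76 49:76 50:78 51:80 52:82 53:83
scene
-6:120 -5:124 -4:132 -3:143 -2:156 -1:167 0:175 1:179 2:177 3:169 4:155 5:136 6:117 7:102 8:96 9:101 10:114 11:133 12:153 13:168 14:177 15:182 16:184 17:185 18:185 19:184 20:183 21:183 22:183 23:183 24:183 25:183 26:184 27:184 28:184 29:184 30:184 31:184 32:184 33:183 34:183 35:183 36:183 37:183 38:184 39:184 40:184 41:184 42:184 43:185 44:186 45:186 46:185 47:185 48:185 49:185 50:186 51:186 52:186 53:185
```

The pulley is home: the disc touches the upright and the boss face is at about y = -3.3 in base coordinates. The groove shows as a 6.7 mm dark band centred at y = 8.0 in both views, about 11.3 mm from the mark. I'll grip the clip across its 14 mm (y) sides so the jaws centre it along the axle.

>>> servo_tool(
  motion=[
    [[0, 0, 0], -10, 4.0],
    [[0, 0, 0], -20, 4.0],
    [[0, 0, 0], -30, 4.0],
    [[0, 0, 0], -40, 4.0],
    [[0, 0, 0], -50, 4.0],
    [[0, 0, 0], -60, 4.0],
    [[0, 0, 0], -70, 4.0],
    [[0, 0, 0], -80, 4.0],
    [[0, 0, 0], -90, 4.0],
    [[0, 0, 0], -90, 4.0],
    [[0, 0, 0], -90, 4.0],
  ],
)

```text
clock: 8.8
eef_pos: [511.6, -294.0, 180.0]
ee_rot: [0.454, 0.545, -0.538, -0.456]
contact_force: [0.1, 0.2, 0.2]
width: 40.1
```

```bash
python3 st.py; python3 - <<'E'
from h import *
print(shift([512,-296,77]))
s=arm.read_state();print(Rn.from_quat(s["ee_rot"]).as_matrix().round(3))
E
```

```text
8.8 [ 511.59 -294.02  179.97] loc [  75.98 -362.98  179.97] yaw 99.93443994797857 w 40.13006723440022 Ftool [ 0.2  -0.22 -0.15] Mtool [ 0.07  0.   -0.04]
[-0.2781777  10.29543682  0.05272208]
[[-0.173  0.004 -0.985]
 [ 0.985  0.008 -0.172]
 [ 0.007 -1.    -0.006]]
```

>>> servo_tool(
  motion=[
    [[-0.2, 3.5, 0], 0, 4.0],
    [[-0.2, 7, 0], 0, 4.0],
    [[-0.2, 9, 0], 0, 4.0],
    [[-0.2, 10.3, 0], 0, 4.0],
    [[-0.2, 10.3, 0], 0, 4.0],
  ],
)

```text
clock: 9.43
eef_pos: [511.9, -294.7, 76.3]
ee_rot: [0.454, 0.544, -0.538, -0.456]
contact_force: [0.7, 0.3, 1.0]
width: 40.1
```

```bash
python3 st.py; python3 - <<'E'
from h import *
a=snap("scene","pics/s3.png")
cv2.imwrite("pics/c4.png",cv2.resize(a[190:265,90:190],None,fx=8,fy=8,interpolation=2))
E
```

```text
9.425 [ 511.9  -294.66   76.29] loc [  76.45 -363.5    76.29] yaw 99.90387978174209 w 40.13077160572535 Ftool [ 0.22 -0.98 -0.71] Mtool [-0.01 -0.01  0.03]
```

View pics/c4.png

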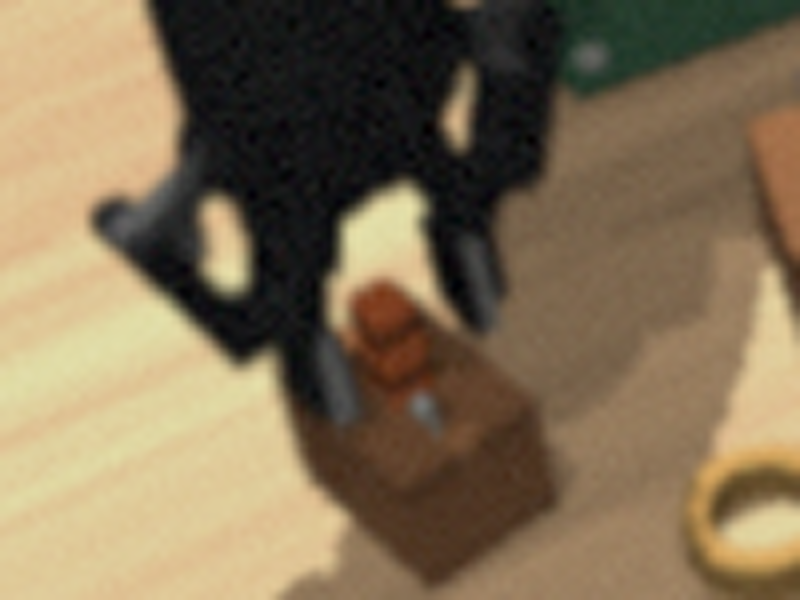

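The grip stands between the pads (left pad at (335,375), right pad at (480,285), grip at (390,335)), slightly towards -y. I'll shift 1.5 mm and close.

>>> servo_tool(
  motion=[
    [[-0.15, 0, 0], 0, 4.0],
    [[-0.15, 0, 0], 0, 2.2],
    [[-0.15, 0, 0], 0, 1.2],
    [[-0.15, 0, 0], 0, 1.0],
    [[-0.15, 0, 0], 0, 1.0],
    [[-0.15, 0, 0], 0, 1.0],
    [[-0.15, 0, 0], 0, 1.0],
  ],
)

```text
clock: 10.35
eef_pos: [513.3, -297.0, 78.1]
ee_rot: [0.455, 0.545, -0.538, -0.455]
contact_force: [-1.0, 0.6, 5.5]
width: 12.8
```

```bash
python3 st.py
```

```text
10.35 [ 513.31 -297.03   78.09] loc [  78.49 -365.37   78.09] yaw 99.90972496028513 w 12.823584498978635 Ftool [ 0.81 -5.48  0.8 ] Mtool [ 0.06  0.03 -0.04]
```

>>> servo_tool(
  motion=[
    [[0, -1, 0], 0, 1.0],
    [[0, -3, 0], 0, 1.0],
    [[0, -6, 0], 0, 1.0],
    [[0, -10, 0], 0, 1.0],
    [[0, -13, 0], 0, 1.0],
    [[0, -13, 0], 0, 1.0],
    [[0, -13, 0], 0, 1.0],
  ],
)

```text
clock: 11.22
eef_pos: [512.1, -297.6, 207.0]
ee_rot: [0.454, 0.545, -0.538, -0.456]
contact_force: [-0.5, -0.0, -1.0]
width: 13.0
```

```bash
python3 st.py; python3 - <<'E'
from h import *
a=snap("scene","pics/s4.png");b=snap("top","pics/t4.png")
s=arm.read_state();R=Rn.from_quat(s["ee_rot"])
q=proj("scene",s["eef_pos"]+R.apply([0,30,0]))[0].round().astype(int);print(q)
x,y=q-[50,37];x=max(x,0)
cv2.imwrite("pics/c5.png",cv2.resize(a[y:y+75,x:x+100],None,fx=8,fy=8,interpolation=2));print(x,y)
# predicted points on the clip, origin 48+? below
print(shift(w(0,7.8,175)),yaw()-np.degrees(P[2])-90)
E
```

```text
11.225 [ 512.05 -297.56  207.01] loc [  77.43 -366.24  207.01] yaw 99.9122656562145 w 12.973500027431024 Ftool [0.05 0.97 0.54] Mtool [-0.01 -0.04  0.01]
[128 195]
78 158
[36.8594463   3.48379307 -9.79945573] 26.523464682737384
```

View pics/c5.png

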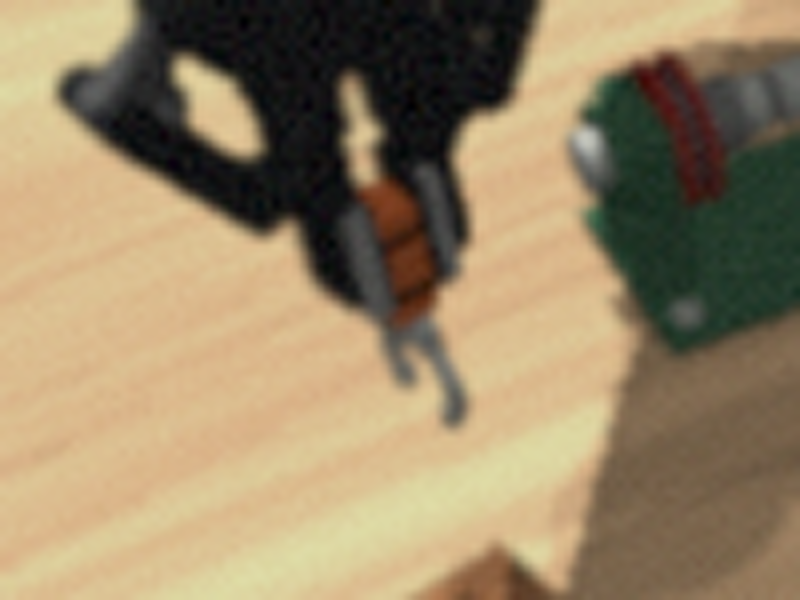

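The orange clip is held squarely, with its legs hanging free: bumps at crop (405,378) and (455,413), grip end at (410,320).

```bash
python3 - <<'E'
from h import *
from scipy.optimize import least_squares
s=arm.read_state();R=Rn.from_quat(s["ee_rot"]);e=s["eef_pos"]
px=lambda p:(np.array(p)+.5)/8-.5+(78,158)
obs=px([(405,376),(455,413)])
# unknown: yoff along tool y of bumps, toolz offset ; bumps at toolz +-11.3 (clip +x = toolz*-1)
def f(p): 
    q=proj("scene",[e+R.apply([0,p[0],p[1]+11.3]),e+R.apply([0,p[0],p[1]-11.3])]); return (q-obs).ravel()
r=least_squares(f,[64,0]);print(r.x,r.fun)
im=cv2.imread("pics/s4.png")[158:233,78:178];h=cv2.cvtColor(im,cv2.COLOR_BGR2HSV)
m=((h[...,0]<12)&(h[...,1]>150)&(h[...,2]>90)).astype(np.uint8);m[50:]=0
m[:, 65:]=0
n,l,st,c=cv2.connectedComponentsWithStats(m);i=1+st[1:,4].argmax();print(st[i],c[i]+(78,158))
for yo in(2,6,14,24,32): print(yo,[proj("scene",e+R.apply([0,yo,z]))[0].round(1) for z in(-11,-8,0,8)])
E
```

```text
[65.60691239  1.80404916] [ 0.17356172 -0.18080468 -0.17015725  0.1777947 ]
[45 23  7  6 24] [126.04166667 183.54166667]
2 [array([128.4, 187. ]), array([127.6, 186.4]), array([125.4, 184.6]), array([123.3, 182.9])]
6 [array([128.8, 188.5]), array([128. , 187.9]), array([125.8, 186.1]), array([123.7, 184.4])]
14 [array([129.7, 191.5]), array([128.8, 190.8]), array([126.7, 189.1]), array([124.5, 187.3])]
24 [array([130.7, 195.1]), array([129.8, 194.5]), array([127.7, 192.7]), array([125.6, 191. ])]
32 [array([131.4, 198. ]), array([130.6, 197.4]), array([128.5, 195.6]), array([126.4, 193.8])]
```

```bash
cat >> h.py <<'E'
Y=8.0
def hov(org,dy=57.,dz=1.,turn=True):
    """shift (cm) and turn for the clip origin to reach org, tool x along stand y"""
    s=arm.read_state();R=Rn.from_quat(s["ee_rot"]);t=yaw()-np.degrees(P[2])-90
    R2=R*Rn.from_rotvec([0,np.radians(t),0]);tcp=np.array(org)-R2.apply([0,dy,dz]);return R.inv().apply(tcp-s["eef_pos"])/10,t
def org(dy=57.,dz=1.):
    s=arm.read_state();return loc(s["eef_pos"]+Rn.from_quat(s["ee_rot"]).apply([0,dy,dz]))
E
python3 -c "
from h import *
print(hov(w(0,Y,160)),org())"
```

```text
(array([36.81977501, -0.71608358, -9.89118539]), np.float64(26.523464682737384)) [  76.02176223 -365.97715372  149.22619783]
```

>>> servo_tool(
  motion=[
    [[3, -0.7, -0.8], 3, 1.0],
    [[7, -0.7, -1.9], 6, 1.0],
    [[11.5, -0.7, -3.1], 9, 1.0],
    [[16, -0.7, -4.3], 12, 1.0],
    [[20.5, -0.7, -5.5], 15, 1.0],
    [[25, -0.7, -6.7], 18, 1.0],
    [[29.5, -0.7, -7.9], 21, 1.0],
    [[33.5, -0.7, -9.0], 24, 1.0],
    [[36, -0.7, -9.7], 26, 1.0],
    [[36.8, -0.7, -9.9], 26.5, 1.0],
    [[36.8, -0.7, -9.9], 26.5, 1.0],
    [[36.8, -0.7, -9.9], 26.5, 1.0],
  ],
)

```text
clock: 12.82
eef_pos: [545.6, 81.1, 216.5]
ee_rot: [-0.565, -0.425, 0.42, 0.569]
contact_force: [-0.2, -0.3, -1.2]
width: 12.9
```

```bash
python3 st.py;python3 -c "
from h import *
print(org(),hov(w(0,Y,112)))"
```

```text
12.825 [545.58  81.14 216.49] loc [  1.27   6.23 216.49] yaw 73.34272648072486 w 12.928276974869085 Ftool [-0.37  1.2   0.07] Mtool [-0.    0.06  0.  ]
[  0.24610195   6.7419068  159.48826188] (array([0.0831339 , 4.74977587, 0.0226662 ]), np.float64(-0.04149746048126701))
```

>>> servo_tool(
  motion=[
    [[0.15, 2, 0], 0, 1.0],
    [[0.15, 4, 0], 0, 1.0],
    [[0.15, 4.7, 0], 0, 1.0],
    [[0.15, 4.7, 0], 0, 1.0],
    [[0.15, 4.7, 0], 0, 1.0],
  ],
)

```text
clock: 13.45
eef_pos: [546.7, 82.7, 170.4]
ee_rot: [-0.565, -0.425, 0.419, 0.569]
contact_force: [0.7, -0.3, 0.4]
width: 12.8
```

```bash
python3 st.py; python3 - <<'E'
from h import *
print(org(),hov(w(0,Y,106)))
a=snap("scene","pics/s5.png")
x,y=255,125
cv2.imwrite("pics/c6.png",cv2.resize(a[y:y+60,x:x+80],None,fx=10,fy=10,interpolation=2))
s=arm.read_state();R=Rn.from_quat(s["ee_rot"]);e=s["eef_pos"]
print([((proj("scene",e+R.apply([0,65,1+d]))[0]-(x,y)+.5)*10).round() for d in(-11.3,11.3)])
print([((proj("scene",w(0,Y+d,100))[0]-(x,y)+.5)*10).round() for d in(-3.2,3.2)])
E
```

```text
13.45 [546.71  82.73 170.38] loc [  1.9    8.08 170.38] yaw 73.32462047168481 w 12.838937769043532 Ftool [-0.05 -0.38 -0.75] Mtool [ 0.03  0.02 -0.01]
[  0.95727239   8.62219323 113.37862264] (array([-0.06918098,  0.7371487 ,  0.09636941]), np.float64(-0.05960346952132056))
[array([244., 430.]), array([210., 380.])]
[array([210., 422.]), array([233., 417.])]
```

View pics/c6.png

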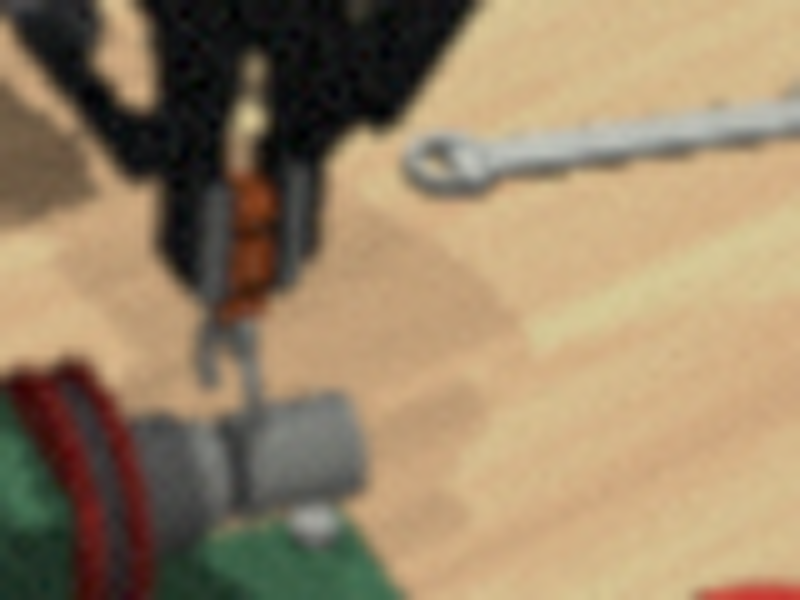

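The near bump (255,410) hangs over the dark groove band at (240,455), and the far bump is at (205,383). Both are within about 1 mm of the prediction, so I'll descend by feel.

>>> servo_tool(
  motion=[
    [[-0.06, 0.3, 0.1], 0, 1.0],
    [[-0.06, 0.5, 0.1], 0, 1.0],
    [[-0.06, 0.7, 0.1], 0, 1.0],
    [[-0.06, 0.8, 0.1], 0, 1.0],
    [[-0.06, 0.9, 0.1], 0, 1.0],
    [[-0.06, 0.9, 0.1], 0, 1.0],
  ],
)

```text
clock: 14.25
eef_pos: [545.7, 82.6, 161.3]
ee_rot: [-0.565, -0.425, 0.419, 0.569]
contact_force: [-0.4, 0.6, -0.6]
width: 12.4
```

```bash
echo 'print("org",org())'>>st.py; python3 st.py
```

```text
14.25 [545.67  82.6  161.33] loc [  0.94   7.66 161.33] yaw 73.32958070370091 w 12.447433794483018 Ftool [0.42 0.59 0.52] Mtool [ 0.   -0.02  0.04]
org [ -0.     8.19 104.33]
```

No contact yet. I'll carry on down 2 mm, in steps, and watch the force.

>>> servo_tool(
  motion=[
    [[-0.02, 0.1, 0], 0, 1.0],
    [[-0.02, 0.2, 0], 0, 1.0],
    [[-0.02, 0.2, 0], 0, 1.0],
  ],
)

```text
clock: 14.62
eef_pos: [545.5, 82.4, 159.2]
ee_rot: [-0.565, -0.425, 0.419, 0.569]
contact_force: [-0.1, -0.4, -0.5]
width: 12.8
```

```bash
python3 st.py
```

```text
14.625 [545.54  82.44 159.25] loc [  0.86   7.47 159.25] yaw 73.3345522606513 w 12.766099782294337 Ftool [-0.45  0.46 -0.05] Mtool [ 0.01 -0.01 -0.01]
org [ -0.09   8.   102.25]
```

>>> servo_tool(
  motion=[
    [[-0.0, 0.1, 0], 0, 1.0],
    [[-0.0, 0.2, 0], 0, 1.0],
    [[0, 0.2, 0], 0, 1.0],
  ],
)

```text
clock: 15.0
eef_pos: [546.3, 82.4, 157.6]
ee_rot: [-0.566, -0.426, 0.419, 0.569]
contact_force: [1.5, -0.7, 1.1]
width: 13.1
```

```bash
python3 st.py
```

```text
15.0 [546.33  82.39 157.62] loc [  1.63   7.65 157.62] yaw 73.33291756844704 w 13.090630854300294 Ftool [-0.25 -1.09 -1.69] Mtool [-0.43 -0.01 -0.06]
org [  0.78   8.21 100.62]
```

First contact is at origin z ≈ 100.6, the depth for the groove rather than the rim (106). A side force of 1.7 N points towards stand +x, so I'll ease the clip that way and press.

>>> servo_tool(
  motion=[
    [[0, 0, -0.06], 0, 1.0],
    [[0, 0.1, -0.06], 0, 1.0],
    [[0, 0.15, -0.06], 0, 1.0],
    [[0, 0.2, -0.06], 0, 1.0],
  ],
)

```text
clock: 15.5
eef_pos: [547.1, 82.3, 156.4]
ee_rot: [-0.566, -0.426, 0.419, 0.568]
contact_force: [-1.7, -0.6, 7.9]
width: 12.7
```

```bash
python3 st.py
```

```text
15.5 [547.08  82.27 156.42] loc [  2.39   7.75 156.42] yaw 73.33367557260684 w 12.712872488755725 Ftool [-1.03 -7.9   1.46] Mtool [ 0.29 -0.02  0.19]
org [ 1.58  8.32 99.42]
```

>>> servo_tool(
  motion=[
    [[0, 0.1, 0.02], 0, 1.0],
    [[0, 0.2, 0.02], 0, 1.0],
    [[0, 0.3, 0.02], 0, 1.0],
    [[0, 0.3, 0.02], 0, 1.0],
  ],
)

```text
clock: 16.0
eef_pos: [547.1, 82.3, 154.5]
ee_rot: [-0.566, -0.426, 0.418, 0.568]
contact_force: [-1.2, -0.4, 8.9]
width: 13.1
```

```bash
python3 st.py
```

```text
16.0 [547.07  82.33 154.55] loc [  2.36   7.8  154.55] yaw 73.33177173477543 w 13.119451346311456 Ftool [-0.6  -8.94  1.02] Mtool [0.4  0.03 0.23]
org [ 1.61  8.38 97.55]
```

>>> servo_tool(
  motion=[
    [[0, 0.1, 0.02], 0, 1.0],
    [[0, 0.2, 0.02], 0, 1.0],
    [[0, 0.3, 0.02], 0, 1.0],
    [[0, 0.4, 0.02], 0, 1.0],
    [[0, 0.4, 0.02], 0, 1.0],
  ],
)

```text
clock: 16.62
eef_pos: [547.0, 82.4, 151.7]
ee_rot: [-0.567, -0.426, 0.418, 0.568]
contact_force: [-2.2, 0.7, 8.3]
width: 13.2
```

```bash
python3 st.py
```

```text
16.625 [546.95  82.36 151.68] loc [  2.24   7.8  151.68] yaw 73.32991214501337 w 13.23441207833735 Ftool [ 0.17 -8.27  2.27] Mtool [0.39 0.05 0.27]
org [ 1.54  8.38 94.67]
```

>>> servo_tool(
  motion=[
    [[0, 0.1, 0.04], 0, 1.0],
    [[0, 0.2, 0.04], 0, 1.0],
    [[0, 0.3, 0.04], 0, 1.0],
    [[0, 0.4, 0.04], 0, 1.0],
    [[0, 0.4, 0.04], 0, 1.0],
  ],
)

```text
clock: 17.25
eef_pos: [546.7, 82.4, 148.2]
ee_rot: [-0.567, -0.426, 0.418, 0.568]
contact_force: [-0.8, -0.4, 5.2]
width: 12.8
```

```bash
python3 st.py
```

```text
17.25 [546.7   82.39 148.18] loc [  1.99   7.75 148.18] yaw 73.33062394846776 w 12.796016573084291 Ftool [-0.53 -5.24  0.62] Mtool [ 0.06 -0.03  0.19]
org [ 1.33  8.34 91.18]
```

>>> servo_tool(
  motion=[
    [[0, 0.1, 0.0], 0, 1.0],
    [[0, 0.2, 0.0], 0, 1.0],
    [[0, 0.3, 0.0], 0, 1.0],
    [[0, 0.3, 0.0], 0, 1.0],
  ],
)

```text
clock: 17.75
eef_pos: [546.3, 82.5, 144.0]
ee_rot: [-0.566, -0.426, 0.418, 0.568]
contact_force: [2.5, 0.2, -5.3]
width: 13.0
```

```bash
python3 st.py
```

```text
17.75 [546.32  82.46 144.01] loc [  1.6    7.7  144.01] yaw 73.32779169160497 w 12.969082290456493 Ftool [ 0.84  5.27 -2.29] Mtool [-0.52 -0.   -0.14]
org [ 0.86  8.27 87.01]
```

It's past the widest point, and the clip now pulls itself down at 5.3 N. I'll follow it to the bottom.

>>> servo_tool(
  motion=[
    [[0, 0.1, 0.0], 0, 1.0],
    [[0, 0.2, -0.02], 0, 1.0],
    [[0, 0.2, -0.02], 0, 1.0],
  ],
)

```text
clock: 18.12
eef_pos: [546.4, 82.4, 141.7]
ee_rot: [-0.566, -0.426, 0.419, 0.568]
contact_force: [1.8, -0.3, -5.1]
width: 13.2
```

```bash
python3 st.py
```

```text
18.125 [546.39  82.4  141.66] loc [  1.68   7.67 141.66] yaw 73.32504017815116 w 13.216917358001991 Ftool [ 0.22  5.09 -1.79] Mtool [-0.45  0.01 -0.03]
org [ 0.92  8.23 84.66]
```

>>> servo_tool(
  motion=[
    [[0, 0.1, 0], 0, 1.0],
    [[0, 0.1, 0], 0, 1.0],
  ],
)

```text
clock: 18.38
eef_pos: [546.5, 82.4, 140.9]
ee_rot: [-0.566, -0.426, 0.418, 0.568]
contact_force: [0.9, -0.7, -1.8]
width: 12.9
```

```bash
python3 st.py
```

```text
18.375 [546.48  82.42 140.91] loc [  1.77   7.72 140.91] yaw 73.32889614054112 w 12.882999661895592 Ftool [-0.43  1.78 -1.05] Mtool [-0.27 -0.01  0.02]
org [ 1.02  8.29 83.91]
```

>>> servo_tool(
  motion=[
    [[0, 0.1, 0], 0, 1.0],
    [[0, 0.1, 0], 0, 1.0],
  ],
)

```text
clock: 18.62
eef_pos: [546.6, 82.4, 140.7]
ee_rot: [-0.567, -0.426, 0.418, 0.568]
contact_force: [-0.9, -0.4, 4.5]
width: 13.2
```

```bash
python3 st.py
```

```text
18.625 [546.56  82.42 140.68] loc [  1.85   7.74 140.68] yaw 73.33039727659929 w 13.204115532750254 Ftool [-0.56 -4.56  0.76] Mtool [ 0.25 -0.    0.22]
org [ 1.14  8.31 83.68]
```

>>> servo_tool(
  motion=[
    [[0, 0.12, 0], 0, 1.0],
    [[0, 0.12, 0], 0, 1.0],
  ],
)

```text
clock: 18.88
eef_pos: [546.6, 82.4, 140.6]
ee_rot: [-0.567, -0.426, 0.418, 0.568]
contact_force: [-1.6, -0.6, 7.7]
width: 12.6
```

```bash
python3 st.py
```

```text
18.875 [546.57  82.41 140.56] loc [  1.85   7.74 140.56] yaw 73.33167130824137 w 12.617442607823863 Ftool [-0.97 -7.73  1.33] Mtool [0.45 0.01 0.29]
org [ 1.19  8.31 83.56]
```

It bottoms firmly at 140.6, 17 mm below first contact, with about 8 N. I'll open slightly, since the disc is near, and lift straight up.

>>> servo_tool(
  motion=[
    [[0, 0, 0], 0, 1.8],
    [[0, 0, 0], 0, 2.2],
    [[0, 0, 0], 0, 2.2],
    [[0, 0, 0], 0, 2.2],
  ],
)

```text
clock: 19.38
eef_pos: [546.5, 82.5, 140.3]
ee_rot: [-0.567, -0.426, 0.418, 0.568]
contact_force: [-1.0, 0.3, 0.1]
width: 22.3
```

```bash
python3 st.py
```

```text
19.375 [546.46  82.46 140.34] loc [  1.73   7.75 140.34] yaw 73.3343233972099 w 22.27262461360156 Ftool [-0.02 -0.09  1.04] Mtool [0.08 0.03 0.02]
org [ 1.04  8.33 83.34]
```

>>> servo_tool(
  motion=[
    [[0, -2, 0], 0, 2.2],
    [[0, -5, 0], 0, 2.2],
    [[0, -10, 0], 0, 2.2],
    [[5, -14, 8], 0, 2.2],
    [[10, -14, 13], 0, 2.2],
    [[14, -14, 18], 0, 2.2],
    [[14, -14, 18], 0, 2.2],
    [[14, -14, 18], 0, 2.2],
  ],
)

```text
clock: 20.38
eef_pos: [411.3, 269.2, 281.1]
ee_rot: [-0.565, -0.428, 0.42, 0.567]
contact_force: [0.1, -1.0, -0.5]
width: 22.3
```

```bash
python3 st.py; python3 - <<'E'
from h import *
a=snap("scene","pics/s6.png");b=snap("top","pics/t6.png")
c=lambda im,x,y,W,H,k:cv2.resize(im[y:y+H,x:x+W],None,fx=k,fy=k,interpolation=2)
cv2.imwrite("pics/c7.png",np.hstack([c(b,200,160,57,75,7),c(a,255,130,57,75,7)])[:, :798])
for n,o,k in(("top",(200,160),0),("scene",(255,130),399)):
  for z in(109,145): print(n,z,(proj(n,w(0,8,z))[0]-o+.5)*7+(k,0))
E
```

```text
20.375 [411.29 269.22 281.09] loc [-181.19  148.06  281.09] yaw 73.6358053700669 w 22.252822278623764 Ftool [-0.96  0.45 -0.43] Mtool [-0.04 -0.07  0.03]
org [-181.89  148.67  224.09]
top 109 [171.59547442 202.62538431]
top 145 [164.07468059 195.08291465]
scene 109 [555.23769426 239.62176872]
scene 145 [560.60441536 160.37950776]
```

View pics/c7.png

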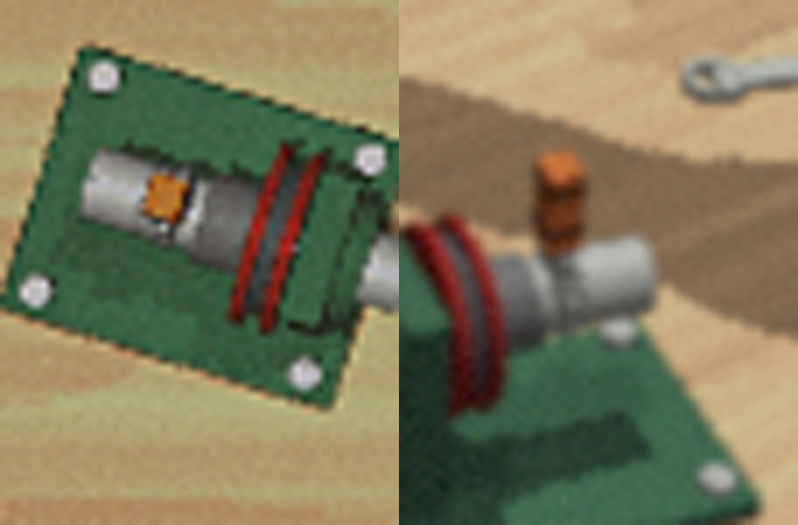

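The clip stands upright in the groove. Its grip top is at scene (560,158), predicted (561,160), and at top (165,197), predicted (164,195). Its height therefore matches the seated height, the pulley is still home and the gripper is clear.

```bash
python3 -c "
from h import *
print(arm.close_job(), arm.read_state()['clock'])"
```

```text
the job is handed in; nothing more can be done
the job is handed in; nothing more can be done
```

The job is handed in: the pulley is home against the green upright, and the orange-handled clip is snapped into the axle groove and released. It took about 20 s of the 72 s allowed.

- **Pulley:** I pushed on the disc with the fingers either side of the boss. It slid at about 2.5 N and stopped hard at about 12 N. The pictures then showed the disc against the upright and the groove uncovered, centred about 11.5 mm from the mark.
- **Clip:** The legs first touched at groove depth, not on the full diameter. The clip went in at about 9 N, pulled itself down, and bottomed at about 8 N.
- **Last check:** With the gripper well clear, the clip's grip top was within 2 enlarged-crop pixels (under 1 mm) of its seated position in both cameras. The pulley was still home. I never moved near the other clip or the things around.

**Disagreements:**
- The stand's base is not centred on its origin. The upright face looked 5–8 mm off a centred base in the pictures but about 3.5 mm off by contact, so I used contact and the groove as seen.
- The gripper read about 13 mm on the 14 mm grip.
- Closing on the clip showed about 5 N upwards, probably the fingertips touching the holder's top.
- The clip bottomed about 1.5 mm lower than my estimate, which is within the uncertainty of where I gripped it.

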